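# Close up the jar row and set the stop collar

## Task

The two empty jars in the rack stand loose with gaps. Loosen the thumb set screw of the stop collar fully, without shifting the collar meanwhile, then slide the collar along its rail until its sprung buffer holds the jars together against the end stop with a light push of about 7 newtons (they are glass: never more than 15), and tighten the screw fully again so that the push stays on when you let go. Keep the jars standing and leave everything else on the shelf where it is.

Things in the scene. Friction and masses are not known exactly. Their poses are not given: they have to be found in the camera images.
- rack: a fixed wooden jar rack: board 100 (x) x 430 (y) x 8 mm, origin at the centre of its underside, y along the rail. 14 mm high strips on the board leave a 66 mm wide channel along y for the jars. A 19 mm square steel rail, notched across its top every 4 mm, runs along y over the channel's middle, its centre 112 mm above the origin, between end posts at y = -203 and +203 mm, 126 mm high
- end_post (a point): foot of the rack's +y end post, on top of the board (y = +195 mm in the rack). From this post a rubber-tipped end stop points towards -y into the channel, 50 mm above the shelf; its face lies somewhere between y = +138 and +164 mm in the rack, differing from start to start and not tracked. Jars pushed towards +y end there
- collar: steel stop collar on the rail, 38 mm diameter, 24 mm long; origin on the rail's centre line at its middle, axes as the rack's. Slides along rack y from -150 to +60 mm: loose, against about 2 N of drag; with the screw tight it is locked in the rail's notches (collar y at multiples of 4 mm; tightening draws it up to 2 mm to the nearest)
- buffer_face (a point): centre of the face, looking to +y, of the sprung rubber buffer (42 x 36 mm) on the paddle that hangs from the collar into the channel: 25 mm to +y of the collar's origin and 59 mm below it. Marked where the unloaded face is; the buffer yields about 1 mm per 1.5 N and bottoms after 9 mm, then it is rigid
- screw_head (a point): centre of the collar's winged thumb set screw: an upright steel plate 36 mm long, 9 mm thick, 24 mm high, on a vertical 8 mm shank, 158 mm above the shelf when tight, rising 2.8 mm per rad loosened; 15 mm or more free below it. At screw value s the plate's length points at (0.85 - s) rad from the rack's x axis, counter-clockwise from above. Grip across its thickness, from above
- screw (a joint): how far the thumb set screw is screwed in, rad: 1.45 = fully tight (stop), 0 = fully loose (stop). Loosen counter-clockwise seen from above (the value falls), tighten clockwise. It takes 0.1 to 0.3 N m. Above about 0.65 it still catches in the rail's notches, below 0.6 the collar is free
- jar_near: empty glass jar with a steel cap standing in the channel, the one next to the collar: 60 mm diameter, 85 mm high, about 0.12 kg, origin at the centre of its underside, 8 mm above the shelf
- jar_far: a second jar just like it in the channel, on the end-stop side of the first
- cup: a glass cup, 68 mm across, 85 mm high, standing (bystander)
- tongs: steel tongs lying flat, about 190 x 35 x 6 mm (bystander)
- pusher: a wooden pusher (masher), 52 mm across, 120 mm high, standing (bystander)
- redlid: a red plastic jar lid lying flat, 82 mm across, 14 mm high (bystander)
- saltbowl: a small filled ceramic salt pot with sloping sides, 90 mm across, 45 mm high (bystander)
- sparejar: an empty glass jar like those in the rack but standing apart from it on the shelf (bystander)

How it is judged:
On the way, in this order (a step that is already met when the one before it is completed fails the run):
1. the set screw is loosened (below 0.4 rad) while the collar is still within 8 mm of its start (value of joint screw below 0.4 rad and distance of collar from where it was at the start of the episode below 0.008 m), for 0.1 s.
2. with the screw still loose (below 0.5 rad), the collar presses on the near jar with 3 to 14 N and the two jars bear on each other (value of joint screw below 0.5 rad and contact force between collar and jar_near between 3 and 14 N and contact force between jar_near and jar_far above 0.5 N), for 0.2 s.
At the end, for the whole second after the job is handed in: The set screw is tight again (above 1.25 rad), the released collar keeps pressing on the near jar with 3 to 11.5 N, the two jars stand upright (within 0.1 rad) on the rack's board, bearing on each other (over 0.5 N), and collar and jars are at rest (value of joint screw above 1.25 rad and contact force between collar and jar_near between 3 and 11.5 N and contact force between jar_near and jar_far above 0.5 N and angle between each of jar_near, jar_far's own z axis and vertical below 0.1 rad and height (world z) of each of jar_near, jar_far below 0.015 m and linear speed of each of collar, jar_near, jar_far below 0.01 m/s); the robot touches nothing.
It fails at once if the glass jars are squeezed with more than 18 N (contact force between collar and jar_near above 18 N).
It fails at once if a jar in the rack is tipped by more than 0.25 rad or lifted out of the channel (angle between any of jar_near, jar_far's own z axis and vertical above 0.25 rad or height (world z) of any of jar_near, jar_far above 0.03 m).
It fails at once if one of the other things on the shelf is moved by more than 30 mm (distance of any of cup, tongs, pusher, redlid, saltbowl, sparejar from where it was at the start of the episode above 0.03 m).
It also fails if it takes over 64 s, if anything falls off the work surface, if the arm or the gripper's body presses on something with over 40 N, if the wrist force passes 120 N, or if a joint passes its speed limit or range.

## Robot

A 6-joint arm with a two-finger parallel gripper is mounted at the origin on the work surface. World frame = base frame: x ahead of the robot, y to its left, z up, the work surface at z = 0. Lengths are in m, angles in rad, forces in N, time in s.
With the tool pointing down it reaches from about 0.3 to 0.775 m from the base axis. Payload 14.6 kg.
Tool frame: the origin (TCP) lies at the very end of the fingers, on their centre line; the grasp point (between the pads) lies 19 mm behind it; z points along the fingers, y is the line along which they close (so a half turn about z gives the same grasp; the last joint's range is limited). The gripper opens to 94 mm and grips with 3 to 60 N. Pads are 16 mm wide; open, the fingers measure 119 mm over their backs; the gripper's body (75 mm by 177 mm) begins 78 mm behind the grasp point.
Start: joints at [1.195, 0.3, 1.521, -0, 1.321, -0.067], TCP at [0.167, 0.524, 0.205] pointing down, gripper open.
Joint ranges: [-3.03, 3.03], [-0.79, 2.21], [0.23, 2.52], [-1.04, 4.18], [0, 3.07], [-2.55, 2.55]. Speed limits (rad/s): [2.22, 2.22, 2.57, 3.14, 3.14, 3.14].

## Interface

Orientations are given as [roll, pitch, yaw] about the fixed x, y, z axes, in that order (R = Rz(yaw) Ry(pitch) Rx(roll)).
In Python, from station import ctrl, cams gives the robot as it stands. The module is installed in compiled form; this text tells all that it offers.
- The arm moves only by the tool arm_command, never from a script. Its argument "plan" is a list that holds one entry, the list of rows, each a list of 7 numbers: the shift along the tool's x, y, z in mm, then the turn, a rotation vector about the tool's x, y, z in rad, then the closure, from -1 (fully open) to 1 (shut). A call has 1 to 12 rows; each row is the pose to reach, as a shift and turn from the pose commanded when the call began, along the tool's axes at that moment; what a row does not reach only later rows make up. A row lasts 1/10 s, in which the tool goes at most 50 mm and 8.59 degrees, less where a joint would pass 70% of its speed; a pose out of reach is approached as far as the arm can. A call with a gripper value outside its range is refused whole. The fingers move at their own pace and stop on an object; "squeeze" is the grip in N (left out, the last holds). Time passes only in rows, so rows that repeat a pose let the fingers close. It gives the time, the measured TCP pose, the force, the opening and the grip force at its end, in the units of the state.
- ctrl.get_obs(): the state, without advancing time (a new reading comes with each control period).
- cams.camera(name): name is "side" or "top"; returns (picture, depth): 480x640x3 uint8, blue, green, red; 480x640 float32, m along the optical axis (not along the pixel's ray), 0 where there is no reading.
- cams.camera_info(name): a dict with "fx", "fy", "cx", "cy" (pixels), "dist_coeffs" ([k1, k2, p1, p2, k3] as OpenCV has them; the pictures are not rectified), "world_to_cam" (4x4, takes a point from world to camera coordinates). Camera axes: x right, y down, z forward; pixel columns grow to the right and rows downward; lengths in m; the calibration is good to about 2 mm. A picture is of the moment at which its call begins. camera_info takes no time and is no camera call.
- ctrl.hand_in(): hands the job in; it is judged then, once.
The state is a dict: "time_s": time; "qpos": joint angles; "joint_vel": joint speeds; "tau": joint torques, N m; "ee_pos": TCP position; "eef_rot": TCP orientation; "force": force on the tool from outside, world axes, zero at the start; "moment": the same for the moment, N m; "grip_width": finger opening in m; "grip_force": force on a finger pad.
Only numpy, scipy, OpenCV 4.12 (cv2) and the standard library are available. Lean on these libraries where they do the work, as an engineer would, in place of code of your own. Each camera call takes 0.05 s, during which the arm holds its last target. There are 200 camera calls.

## Working session

There is one attempt and no reset: what is moved stays moved. The work goes in short steps, Python scripts to look and compute and a tool call to move; the robot and the scene stay as the last step left them, time stands still between calls to the robot, and variables do not carry over. Pictures are saved under pics/ and viewed, at most 10 in all, crops included, and the job is handed in when it is done.

Besides the shell and the picture viewer there is one more tool, called after "Call:" as name(argument=value, ...), one argument or row to a line, values as JSON. arm_command: Moves the arm, as the interface text tells. Its arguments: {"type":"object","properties":{"plan":{"type":"array"},"squeeze":{"type":"number"}},"required":["plan"]}

```bash
mkdir -p pics && python3 - <<'E'
from station import ctrl,cams
import cv2,numpy as np
print(ctrl.get_obs())
for n in("side","top"):
    im,d=cams.camera(n);cv2.imwrite(f"pics/{n}0.png",im);np.savez(f"{n}0.npz",im=im,d=d)
    print(n,cams.camera_info(n))
E
```

```text
{'time_s': 0.0, 'qpos': array([ 1.19539523e+00,  3.00484667e-01,  1.52158521e+00, -6.35613078e-05,
        1.32070734e+00, -6.66160210e-02]), 'joint_vel': array([ 0.00017822, -0.00087025, -0.0011283 ,  0.00150936,  0.00097641,
        0.00021024]), 'tau': array([ 1.49821758e-04, -5.31810915e+01, -3.52748072e+01,  7.08539109e-02,
        2.44087115e-02, -1.11290767e-04]), 'ee_pos': array([0.16707431, 0.52372818, 0.20487715]), 'eef_rot': array([-3.14040662e+00, -1.74240722e-05,  2.83282334e+00]), 'force': array([-0.66912524,  0.17370174, -0.31451463]), 'moment': array([-0.00215531, -0.03158163,  0.01147907]), 'grip_force': 0.0, 'grip_width': 0.09395380128593063}
side {'fx': 555.9984526194123, 'fy': 555.9984526194123, 'cx': 319.8631228505876, 'cy': 237.59255791042997, 'dist_coeffs': array([-0.06067687,  0.        ,  0.        ,  0.        ,  0.        ]), 'world_to_cam': array([[ 0.88065699, -0.47368464, -0.00813148, -0.49510771],
       [-0.30918067, -0.56164308, -0.76744014,  0.27595536],
       [ 0.35895762,  0.67836562, -0.64106904,  1.22583182],
       [ 0.        ,  0.        ,  0.        ,  1.        ]])}
top {'fx': 580.8889747373037, 'fy': 580.8889747373037, 'cx': 315.6811510975251, 'cy': 240.29013597917915, 'dist_coeffs': array([-0.16990297,  0.        ,  0.        ,  0.        ,  0.        ]), 'world_to_cam': array([[ 0.02446107, -0.99965164, -0.0099119 , -0.01040967],
       [-0.99331277, -0.0231845 , -0.1131027 ,  0.60884719],
       [ 0.1128335 ,  0.01261223, -0.99353386,  1.41928732],
       [ 0.        ,  0.        ,  0.        ,  1.        ]])}
```

View pics/top0.png

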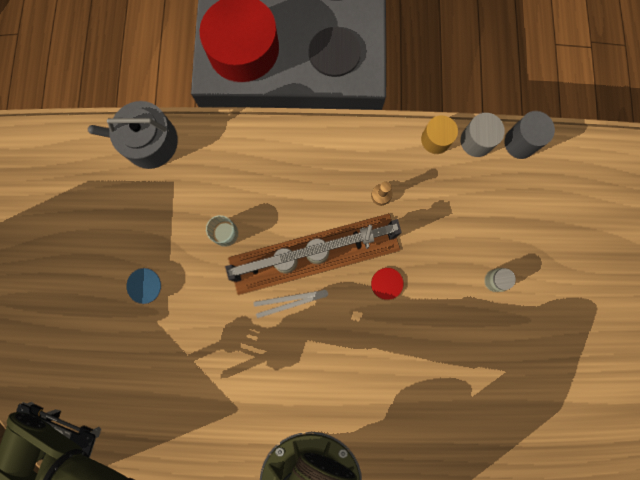

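View pics/side0.png

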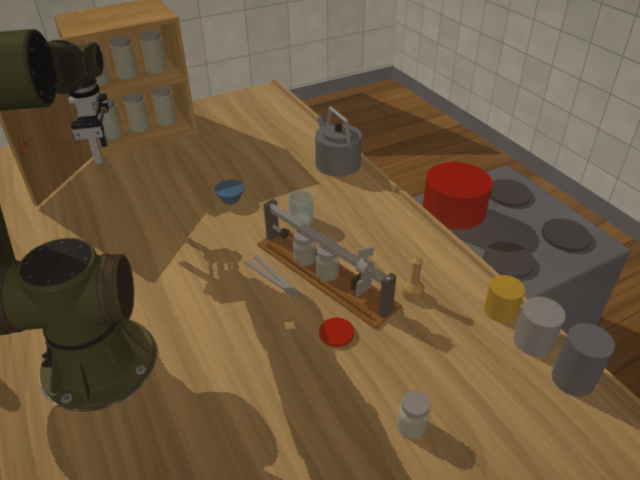

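The top view shows the rack from (232,272) to (398,229), with jars at about (284,260) and (317,250), and the collar and screw near (366,236). The end stop is on the left, so rack +y is roughly world +y. I'll zoom in on both views.

```bash
cat > h.py <<'E'
import numpy as np,cv2
from station import ctrl,cams
def ray(n,uv):
    i=cams.camera_info(n);K=np.array([[i['fx'],0,i['cx']],[0,i['fy'],i['cy']],[0,0,1]])
    p=cv2.undistortPoints(np.array([[uv]],float),K,np.array(i['dist_coeffs']))[0,0]
    T=np.array(i['world_to_cam']);R=T[:3,:3]
    return -R.T@T[:3,3],R.T@np.array([p[0],p[1],1.])
def onz(n,uv,z):
    o,d=ray(n,uv);return o+d*(z-o[2])/d[2]
def dep(n,uv,D):
    o,d=ray(n,uv);return o+d*D
def proj(n,P):
    i=cams.camera_info(n);K=np.array([[i['fx'],0,i['cx']],[0,i['fy'],i['cy']],[0,0,1]]);T=np.array(i['world_to_cam'])
    return cv2.projectPoints(np.array(P,float).reshape(-1,1,3),cv2.Rodrigues(T[:3,:3])[0],T[:3,3],K,np.array(i['dist_coeffs']))[0][:,0]
def two(uv1,uv2):
    o1,d1=ray("top",uv1);o2,d2=ray("side",uv2)
    s=np.linalg.lstsq(np.c_[d1,-d2],o2-o1,rcond=None)[0]
    a,b=o1+d1*s[0],o2+d2*s[1];return (a+b)/2,np.linalg.norm(a-b)
E
python3 - <<'E'
import numpy as np,cv2
t=np.load("top0.npz")['im'][205:305,215:415];cv2.imwrite("pics/tc.png",cv2.resize(t,None,fx=4,fy=4,interpolation=cv2.INTER_CUBIC))
t=np.load("side0.npz")['im'][190:330,250:410];cv2.imwrite("pics/sc.png",cv2.resize(t,None,fx=4,fy=4,interpolation=cv2.INTER_CUBIC))
E
```

```text
(no output)
```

View pics/tc.png

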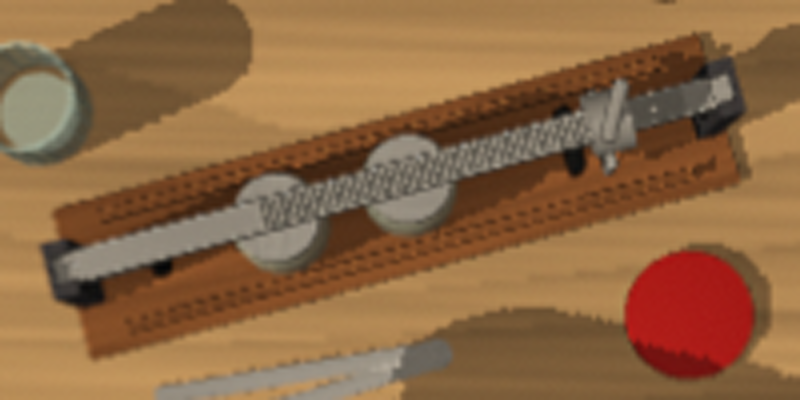

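View pics/sc.png

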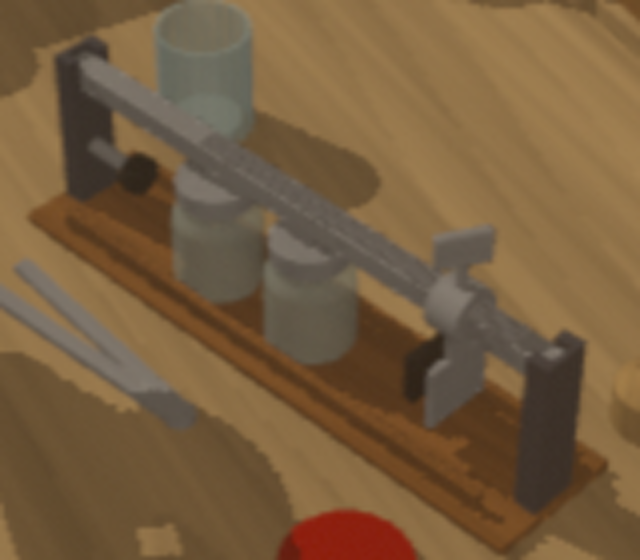

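The crops show the end stop (dark tip, crop (137,172) in the side view). The collar sits near the right post, and its plate runs from crop (625,85) to (608,165) in the top view. Next I'll measure from the depth data.

```bash
cat > meas.py <<'E'
from h import *
def cloud(n,z):
    im,d=z['im'],z['d'];v,u=np.mgrid[0:480,0:640];i=cams.camera_info(n)
    K=np.array([[i['fx'],0,i['cx']],[0,i['fy'],i['cy']],[0,0,1]])
    p=cv2.undistortPoints(np.stack([u,v],-1).reshape(-1,1,2).astype(float),K,np.array(i['dist_coeffs']))[:,0]
    T=np.array(i['world_to_cam']);D=d.reshape(-1,1)
    P=(np.c_[p,np.ones(len(p))]*D-T[:3,3])@T[:3,:3];P[D[:,0]==0]=np.nan
    return P.reshape(480,640,3)
E
python3 - <<'E'
from meas import *
# board corners by hand readings from the top crop
C=np.array([onz("top",(215+a/4,205+b/4),.008) for a,b in [(55,210),(700,35),(745,180),(95,357)]]);
print(C.round(4));print("sizes",np.linalg.norm(C-np.roll(C,-1,0),axis=1).round(3),"ctr",C.mean(0).round(4))
y=(C[0]+C[3]-C[1]-C[2]);y/=np.linalg.norm(y);print("yaw",np.arctan2(-y[0],y[1]))
for n in("top","side"):
    P=cloud(n,np.load(n+"0.npz"));c=C.mean(0);L=(P-c)@np.c_[[y[1],-y[0],0],y,[0,0,1]]
    z=P[...,2];m=(abs(L[...,0])<.06)&(abs(L[...,1])<.22)
    r=m&(z>.113)&(z<.127)&(abs(L[...,0])<.014)&(L[...,1]>-.10)&(L[...,1]<.19)
    if n=="top": 
        A=P[r];vx,vy,x0,y0=cv2.fitLine(A[:,:2].astype(np.float32),cv2.DIST_L1,0,.01,.01).ravel();print("rail z",np.median(A[:,2]),"yaw",np.arctan2(-vx*np.sign(vy),abs(vy)),"pt",x0,y0,"lat off",np.median(L[r][:,0]))
    h=m&(z>.148)&(z<.18)
    A=P[h];q,(w,l),ang=cv2.minAreaRect((A[:,:2]*1000).astype(np.float32))
    print(n,"head n",len(A),"mean",A.mean(0),"rect",q,w,l,ang,"zmax",A[:,2].max(),"local y",L[h][:,1].mean())
    vx,vy,_,_=cv2.fitLine(A[:,:2].astype(np.float32),cv2.DIST_L2,0,.01,.01).ravel();print(" plate ang",np.arctan2(vy,vx))
E
```

```text
[[ 0.5625  0.2254  0.008 ]
 [ 0.6849 -0.1846  0.008 ]
 [ 0.5921 -0.2142  0.008 ]
 [ 0.4697  0.1962  0.008 ]]
sizes [0.428 0.097 0.428 0.097] ctr [0.5773 0.0057 0.008 ]
yaw 0.29003965970075496
rail z 0.11913890058530224 yaw 0.29096836 pt 0.56214803 0.0581907 lat off 0.0008265766583601707
top head n 65 mean [ 0.61412067 -0.11617949  0.16736246] rect (615.109130859375, -116.65158081054688) 8.807140350341797 35.00865936279297 77.44556427001953 zmax 0.17496607028659106 local y -0.12730993138984859
 plate ang -0.24095222
side head n 140 mean [ 0.6137575  -0.12342007  0.16217485] rect (614.4108276367188, -122.15794372558594) 12.474296569824219 34.7360954284668 78.7326431274414 zmax 0.1726800855835098 local y -0.13414422975395157
 plate ang -0.24053426
```

Call:
arm_command(
  plan=[
    [[-620,-476,0,0,0,1.57,-1],[-620,-476,0,0,0,1.57,-1],[-620,-476,0,0,0,1.57,-1],[-620,-476,0,0,0,1.57,-1],[-620,-476,0,0,0,1.57,-1],[-620,-476,0,0,0,1.57,-1],[-620,-476,0,0,0,1.57,-1],[-620,-476,0,0,0,1.57,-1],[-620,-476,0,0,0,1.57,-1],[-620,-476,0,0,0,1.57,-1],[-620,-476,0,0,0,1.57,-1],[-620,-476,0,0,0,1.57,-1]],
  ],
  squeeze=50,
)

```text
time_s: 1.3
ee_pos: [0.5103, 0.0292, 0.2053]
eef_rot: [-3.141, -0.0, 1.26]
force: [0.1, 1.3, 0.5]
grip_width: 0.0937
grip_force: 0.0
```

```bash
cat >> h.py <<'E'
from scipy.spatial.transform import Rotation as Ro
def go(pos,yaw):
    o=ctrl.get_obs();R=Ro.from_euler('xyz',o['eef_rot'])
    t=R.inv().apply(np.array(pos)-o['ee_pos'])*1000
    r=(R.inv()*Ro.from_euler('xyz',[np.pi,0,yaw])).as_rotvec()
    print("t",round(o['time_s'],2),"pos",o['ee_pos'].round(4),"rot",o['eef_rot'].round(3),"q1,q6",o['qpos'][[0,5]].round(3),"F",o['force'].round(2),"M",o['moment'].round(3),"w",round(o['grip_width'],4),"g",round(o['grip_force'],1))
    print("  move mm",t.round(1),"turn",r.round(3))
E
python3 - <<'E'
from h import *
go([.6144,-.118,.205],-.29)
print("two-view head top",two((215+617/4,205+107/4),(250+463/4,190+235/4)))
E
```

```text
t 1.3 pos [0.5103 0.0292 0.2053] rot [-3.141 -0.     1.26 ] q1,q6 [-0.015  0.296] F [0.07 1.3  0.46] M [-0.001  0.043  0.029] w 0.0937 g 0.0
  move mm [-108.3  144.2    0.3] turn [-0.    0.    1.55]
two-view head top (array([ 0.61701255, -0.11945338,  0.16535265]), np.float64(0.0011067054644000986))
```

Call:
arm_command(
  plan=[
    [[-108,144,0,0,0,1.55,-1],[-108,144,0,0,0,1.55,-1],[-108,144,0,0,0,1.55,-1],[-108,144,0,0,0,1.55,-1],[-108,144,0,0,0,1.55,-1],[-108,144,0,0,0,1.55,-1],[-108,144,0,0,0,1.55,-1],[-108,144,0,0,0,1.55,-1],[-108,144,0,0,0,1.55,-1],[-108,144,0,0,0,1.55,-1],[-108,144,0,0,0,1.55,-1],[-108,144,0,0,0,1.55,-1]],
  ],
)

```text
time_s: 2.5
ee_pos: [0.6139, -0.1153, 0.205]
eef_rot: [3.142, 0.001, -0.288]
force: [-0.9, 0.4, -0.5]
grip_width: 0.0941
grip_force: 0.0
```

```bash
python3 - <<'E'
from h import *
go([.6148,-.1185,.141],-.29)
E
```

```text
t 2.5 pos [ 0.6139 -0.1153  0.205 ] rot [ 3.142e+00  1.000e-03 -2.880e-01] q1,q6 [-0.244  1.614] F [-0.94  0.41 -0.47] M [0.058 0.179 0.01 ] w 0.0941 g 0.0
  move mm [ 1.9  2.8 64. ] turn [0.    0.001 0.002]
```

Call:
arm_command(
  plan=[
    [[2,3,30,0,0,0,-1],[2,3,62,0,0,0,-1],[2,3,64,0,0,0,-1],[2,3,64,0,0,0,-1],[2,3,64,0,0,0,-0.4],[2,3,64,0,0,0,-0.4],[2,3,64,0,0,0,-0.4]],
  ],
)

```text
time_s: 3.2
ee_pos: [0.6154, -0.1188, 0.1426]
eef_rot: [-3.142, -0.002, -0.287]
force: [-0.9, -1.0, -0.6]
grip_width: 0.0734
grip_force: 0.0
```

```bash
python3 - <<'E'
from meas import *
go([.6148,-.1185,.141],-.29)
for n in("top","side"):
    im,d=cams.camera(n);np.savez(n+"1.npz",im=im,d=d)
a=np.load("top1.npz")['im'][200:270,325:415];b=np.load("side1.npz")['im'][210:310,310:430]
cv2.imwrite("pics/c1.png",np.hstack([cv2.resize(x,(400,h)) if 0 else cv2.resize(x,(390,390)) for x,h in((a,0),(b,0))]))
E
```

```text
t 3.2 pos [ 0.6154 -0.1188  0.1426] rot [-3.142e+00 -2.000e-03 -2.870e-01] q1,q6 [-0.249  1.609] F [-0.94 -0.96 -0.62] M [0.009 0.2   0.039] w 0.0734 g 0.0
  move mm [-0.7 -0.1  1.6] turn [-0.    -0.002  0.003]
```

View pics/c1.png

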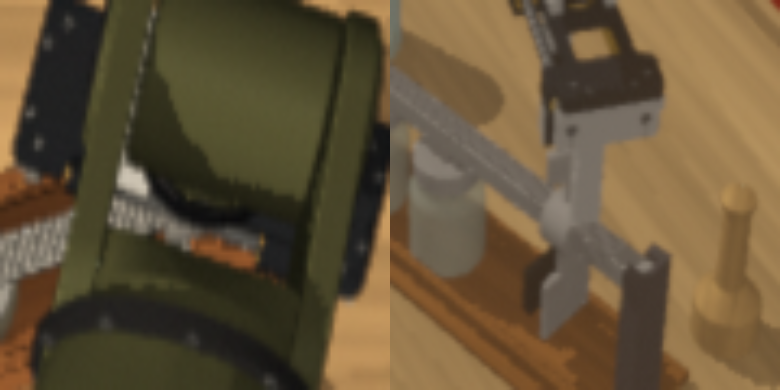

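The top view is blocked by the wrist. In the side view the near finger (crop (585,190)) hangs in front of the plate over the collar, with the plate between the fingers. I'll close gently.

Call:
arm_command(
  plan=[
    [[0,0,0,0,0,0,1],[0,0,0,0,0,0,1],[0,0,0,0,0,0,1],[0,0,0,0,0,0,1],[0,0,0,0,0,0,1],[0,0,0,0,0,0,1],[0,0,0,0,0,0,1],[0,0,0,0,0,0,1]],
  ],
  squeeze=12,
)

```text
time_s: 4.1
ee_pos: [0.6148, -0.12, 0.1415]
eef_rot: [3.139, -0.0, -0.287]
force: [-1.9, -7.5, 0.2]
grip_width: 0.0096
grip_force: 11.9
```

```bash
python3 - <<'E'
from h import *
go([.6148,-.1185,.141],-.31)
E
```

```text
t 4.1 pos [ 0.6148 -0.12    0.1415] rot [ 3.139 -0.    -0.287] q1,q6 [-0.25   1.609] F [-1.88 -7.47  0.18] M [-1.195  0.508  0.107] w 0.0096 g 11.9
  move mm [-0.4 -1.5  0.5] turn [ 0.002 -0.     0.023]
```

Call:
arm_command(
  plan=[
    [[0,1.2,0,0,0,0.02,1],[0,1.2,0,0,0,0.02,1],[0,1.2,0,0,0,0.02,1],[0,1.2,0,0,0,0.02,1]],
  ],
  squeeze=45,
)

```text
time_s: 4.5
ee_pos: [0.6146, -0.1202, 0.1414]
eef_rot: [3.141, 0.0, -0.307]
force: [-0.9, -3.9, 0.4]
grip_width: 0.0086
grip_force: 44.8
```

```bash
python3 - <<'E'
from h import *
go([.6148,-.1205,.141],-.31)
E
```

```text
t 4.5 pos [ 0.6146 -0.1202  0.1414] rot [ 3.141  0.    -0.307] q1,q6 [-0.251  1.627] F [-0.89 -3.87  0.39] M [-0.685  0.314  0.112] w 0.0086 g 44.8
  move mm [0.3 0.3 0.4] turn [0.    0.    0.003]
```

Call:
arm_command(
  plan=[
    [[0,0.6,-0.3,0,0,-0.12,1],[0,0.6,-0.7,0,0,-0.24,1],[0,0.6,-1.0,0,0,-0.36,1],[0,0.6,-1.3,0,0,-0.48,1],[0,0.6,-1.7,0,0,-0.6,1],[0,0.6,-2.0,0,0,-0.72,1],[0,0.6,-2.0,0,0,-0.72,1]],
  ],
)

```text
time_s: 5.2
ee_pos: [0.6144, -0.1204, 0.1432]
eef_rot: [-3.141, 0.0, 0.415]
force: [-0.5, -2.0, -1.7]
grip_width: 0.0084
grip_force: 44.8
```

```bash
python3 - <<'E'
from h import *
go([.6148,-.1205,.1454],1.11)
E
```

```text
t 5.2 pos [ 0.6144 -0.1204  0.1432] rot [-3.141  0.     0.415] q1,q6 [-0.252  0.904] F [-0.5  -2.   -1.73] M [-0.443  0.332  0.083] w 0.0084 g 44.8
  move mm [ 0.3  0.2 -2.2] turn [-0.     0.    -0.695]
```

Call:
arm_command(
  plan=[
    [[0,0,-0.3,0,0,-0.12,1],[0,0,-0.7,0,0,-0.24,1],[0,0,-1.0,0,0,-0.36,1],[0,0,-1.3,0,0,-0.48,1],[0,0,-1.7,0,0,-0.6,1],[0,0,-2.0,0,0,-0.69,1],[0,0,-2.0,0,0,-0.69,1],[0,0,-2.0,0,0,-0.69,1]],
  ],
)

```text
time_s: 6.0
ee_pos: [0.6147, -0.1203, 0.1452]
eef_rot: [3.142, -0.0, 1.098]
force: [2.7, -1.0, -5.9]
grip_width: 0.0086
grip_force: 44.8
```

```bash
python3 - <<'E'
from meas import *
go([.6148,-.1205,.1454],1.11)
im,d=cams.camera("side");np.savez("side2.npz",im=im,d=d)
cv2.imwrite("pics/c2.png",cv2.resize(im[190:330,250:410],None,fx=4,fy=4,interpolation=cv2.INTER_CUBIC))
E
```

```text
t 6.0 pos [ 0.6147 -0.1203  0.1452] rot [ 3.142 -0.     1.098] q1,q6 [-0.252  0.221] F [ 2.75 -0.95 -5.93] M [-0.213 -0.632  0.103] w 0.0086 g 44.8
  move mm [-0.1  0.2 -0.2] turn [ 0.    -0.    -0.012]
```

View pics/c2.png

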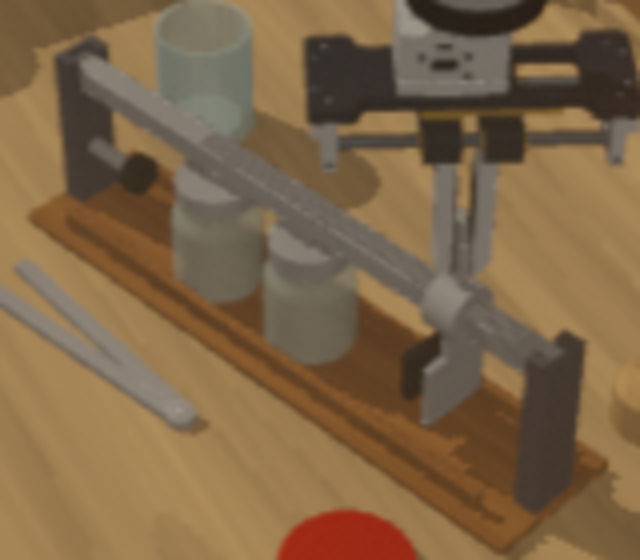

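Screw is loosened: the plate at crop (465,240) is turned along the view, and the collar is still at (450,303). Next, the jar and stop positions along the rack.

```bash
python3 - <<'E'
from h import *
y=np.array([-np.sin(.2905),np.cos(.2905),0]);x=np.array([y[1],-y[0],0]);c=np.array([.5775,.0055,0])
def l(p):return (np.r_[(p-c)@x,(p-c)@y,p[2]]*1000).round(1)
for n,a,z in(("jar far",(275,215),.093),("jar near",(403,178),.093),("stop",(168,268),.05),("buf",(567,130),.053)):
    print(n,l(onz("top",(215+a[0]/4,205+a[1]/4),z)))
print("stop face side",l(onz("side",(250+150/4,190+175/4),.05)))
print("buf face side",l(onz("side",(250+408/4,190+370/4),.053)))
print("jar bottoms side",l(onz("side",(250+220/4,190+285/4),.008)),l(onz("side",(250+312/4,190+345/4),.008)))
print("tcp",l(ctrl.get_obs()['ee_pos']))
E
```

```text
jar far [ 0.4 76.4 93. ]
jar near [ 1.7 -3.4 93. ]
stop [ -9.8 150.5  50. ]
buf [   7.5 -109.7   53. ]
stop face side [  4.9 142.2  50. ]
buf face side [ -13.  -107.8   53. ]
jar bottoms side [-6.5 64.2  8. ] [ -4.6 -18.7   8. ]
tcp [  -0.4 -131.2  145.2]
```

Call:
arm_command(
  plan=[
    [[2.2,-2.1,0,0,0,0,1],[5.8,-5.5,0,0,0,0,1],[10.1,-9.7,0,0,0,0,1],[14.5,-13.8,0,0,0,0,1],[18.8,-18,0,0,0,0,1],[23.1,-22.1,0,0,0,0,1],[27.5,-26.3,0,0,0,0,1],[31.8,-30.4,0,0,0,0,1],[36.2,-34.6,0,0,0,0,1],[40.5,-38.7,0,0,0,0,1],[43.4,-41.5,0,0,0,0,1],[43.4,-41.5,0,0,0,0,1]],
  ],
)

```text
time_s: 7.25
ee_pos: [0.5971, -0.062, 0.1452]
eef_rot: [-3.142, -0.001, 1.102]
force: [5.6, 2.6, -6.9]
grip_width: 0.0087
grip_force: 44.8
```

```bash
cat >> h.py <<'E'
def st():
    o=ctrl.get_obs();y=np.array([-np.sin(.2905),np.cos(.2905),0]);x=np.array([y[1],-y[0],0]);p=o['ee_pos']-[.5775,.0055,0]
    print("t %.2f lx %.2f ly %.2f z %.2f yaw %.3f | Fx %.2f Fy %.2f Fz %.2f Mz %.3f g %.1f"%(o['time_s'],p@x*1e3,p@y*1e3,p[2]*1e3,o['eef_rot'][2],o['force']@x,o['force']@y,o['force'][2],o['moment'][2],o['grip_force']))
E
python3 -c "
from h import *
for _ in range(3): st();cams.camera('top')"
```

```text
t 7.25 lx -0.56 ly -70.29 z 145.23 yaw 1.102 | Fx 6.08 Fy 0.86 Fz -6.89 Mz 0.044 g 44.8
t 7.30 lx -0.58 ly -70.30 z 145.21 yaw 1.102 | Fx 4.78 Fy 2.23 Fz -7.04 Mz 0.092 g 44.8
t 7.35 lx -0.55 ly -70.30 z 145.21 yaw 1.102 | Fx 5.07 Fy 1.74 Fz -6.23 Mz 0.049 g 44.8
```

Call:
arm_command(
  plan=[
    [[2,-1.5,0.7,0,0,0,1],[4.2,-3.6,0.7,0,0,0,1],[6.3,-5.6,0.7,0,0,0,1],[8.5,-7.7,0.7,0,0,0,1],[10.7,-9.8,0.7,0,0,0,1],[12.8,-11.9,0.7,0,0,0,1],[15,-13.9,0.7,0,0,0,1],[17.2,-16,0.7,0,0,0,1],[19.4,-18.1,0.7,0,0,0,1],[21.5,-20.2,0.7,0,0,0,1]],
  ],
)

```text
time_s: 8.4
ee_pos: [0.5889, -0.0345, 0.1451]
eef_rot: [3.141, -0.0, 1.103]
force: [4.6, -2.3, -0.1]
grip_width: 0.0088
grip_force: 44.9
```

```bash
python3 -c "
from h import *
st();im,d=cams.camera('side');cv2.imwrite('pics/c3.png',cv2.resize(im[190:330,250:410],None,fx=4,fy=4));st();cams.camera('top');st()"
```

```text
t 8.40 lx -0.51 ly -41.62 z 145.05 yaw 1.103 | Fx 3.76 Fy -3.51 Fz -0.11 Mz 0.034 g 44.9
t 8.45 lx -0.52 ly -41.24 z 145.03 yaw 1.103 | Fx 4.20 Fy -3.12 Fz 1.24 Mz 0.048 g 44.9
t 8.50 lx -0.51 ly -41.34 z 145.03 yaw 1.103 | Fx 4.09 Fy 0.06 Fz 1.29 Mz 0.086 g 44.9
```

View pics/c3.png

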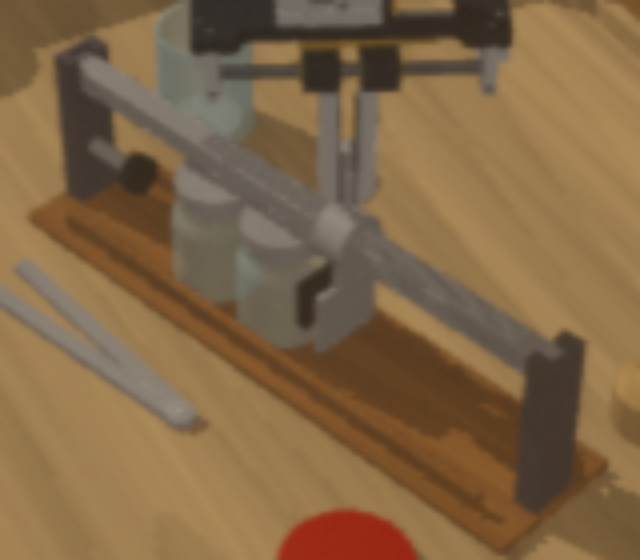

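The near jar has been pushed upright by the buffer (crop (312,295)) and nearly meets the far jar at (205,230). I'll continue.

Call:
arm_command(
  plan=[
    [[1.8,-1.7,0,0,0,0,1],[3.6,-3.5,0,0,0,0,1],[5.4,-5.2,0,0,0,0,1],[7.2,-6.9,0,0,0,0,1],[9,-8.6,0,0,0,0,1],[10.8,-10.4,0,0,0,0,1],[12.7,-12.1,0,0,0,0,1],[14.5,-13.8,0,0,0,0,1],[16.3,-15.5,0,0,0,0,1],[18.1,-17.3,0,0,0,0,1],[19.9,-19,0,0,0,0,1]],
  ],
)

```text
time_s: 9.6
ee_pos: [0.5812, -0.0087, 0.1451]
eef_rot: [3.14, -0.0, 1.103]
force: [6.2, -2.9, 2.7]
grip_width: 0.0089
grip_force: 44.8
```

```bash
python3 -c "
from h import *
st();im,d=cams.camera('side');np.savez('side4.npz',im=im,d=d);cv2.imwrite('pics/c4.png',cv2.resize(im[190:290,255:355],None,fx=6,fy=6,interpolation=cv2.INTER_CUBIC));st();cams.camera('top');st()"
```

```text
t 9.60 lx -0.55 ly -14.62 z 145.06 yaw 1.103 | Fx 5.11 Fy -4.51 Fz 2.73 Mz 0.096 g 44.8
t 9.65 lx -0.53 ly -14.26 z 145.06 yaw 1.103 | Fx 6.27 Fy -4.12 Fz 1.28 Mz -0.014 g 44.9
t 9.70 lx -0.55 ly -14.34 z 145.05 yaw 1.103 | Fx 5.81 Fy -3.23 Fz 0.49 Mz 0.006 g 44.9
```

View pics/c4.png

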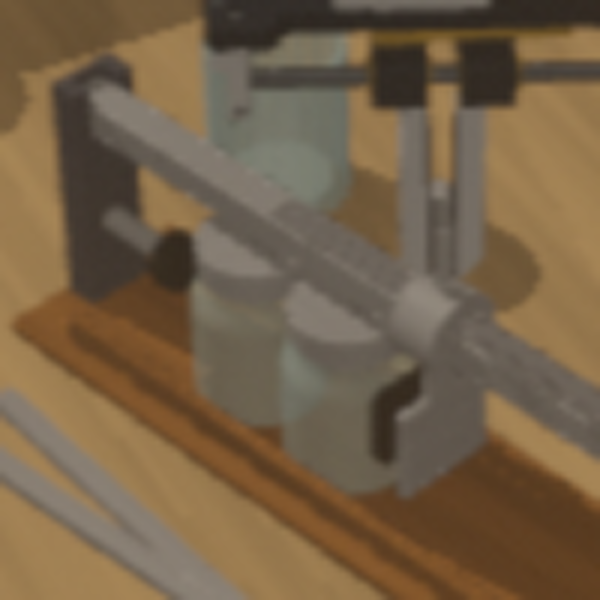

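The jars now touch each other. The far jar's cap (crop (215,245)) is only a few mm from the stop tip (175,260). I'll advance in small steps.

Call:
arm_command(
  plan=[
    [[0.7,-0.7,0,0,0,0,1],[1.4,-1.4,0,0,0,0,1],[2.2,-2.1,0,0,0,0,1],[2.9,-2.8,0,0,0,0,1],[3.6,-3.5,0,0,0,0,1],[4.3,-4.1,0,0,0,0,1],[5.1,-4.8,0,0,0,0,1],[5.1,-4.8,0,0,0,0,1]],
  ],
)

```text
time_s: 10.5
ee_pos: [0.5792, -0.0019, 0.1451]
eef_rot: [3.14, -0.0, 1.103]
force: [5.6, -2.4, 0.5]
grip_width: 0.0085
grip_force: 44.9
```

```bash
cat >> h.py <<'E'
def avg(k=4):
    y=np.array([-np.sin(.2905),np.cos(.2905),0]);a=[]
    for _ in range(k): o=ctrl.get_obs();a.append([(o['ee_pos']-[.5775,.0055,0])@y*1e3,o['force']@y]);cams.camera('top')
    print("AVG ly %.2f Fy %.2f"%tuple(np.mean(a,0)))
E
python3 -c "
from h import *
st();avg()"
```

```text
t 10.50 lx -0.53 ly -7.55 z 145.07 yaw 1.103 | Fx 4.64 Fy -3.91 Fz 0.53 Mz 0.069 g 44.9
AVG ly -7.56 Fy -3.65
```

Still at the drag baseline (about −3.7 N). I'll continue in smaller steps.

Call:
arm_command(
  plan=[
    [[0.4,-0.3,0,0,0,0,1],[0.7,-0.7,0,0,0,0,1],[1.1,-1.0,0,0,0,0,1],[1.4,-1.4,0,0,0,0,1],[1.8,-1.7,0,0,0,0,1],[2.2,-2.1,0,0,0,0,1],[2.2,-2.1,0,0,0,0,1]],
  ],
)

```text
time_s: 11.4
ee_pos: [0.5783, 0.001, 0.145]
eef_rot: [3.14, -0.0, 1.103]
force: [6.6, -2.7, 1.4]
grip_width: 0.0085
grip_force: 44.9
```

```bash
python3 -c "
from h import *
avg()"
```

```text
AVG ly -4.57 Fy -4.43
```

Call:
arm_command(
  plan=[
    [[0.4,-0.3,0,0,0,0,1],[0.7,-0.7,0,0,0,0,1],[1.1,-1.0,0,0,0,0,1],[1.4,-1.4,0,0,0,0,1],[1.4,-1.4,0,0,0,0,1]],
  ],
)

```text
time_s: 12.1
ee_pos: [0.5777, 0.0029, 0.145]
eef_rot: [3.14, -0.0, 1.103]
force: [6.9, -2.5, 0.9]
grip_width: 0.0085
grip_force: 44.9
```

```bash
python3 -c "
from h import *
avg()"
```

```text
AVG ly -2.60 Fy -4.42
```

Call:
arm_command(
  plan=[
    [[0.4,-0.3,0,0,0,0,1],[0.7,-0.7,0,0,0,0,1],[1.1,-1.0,0,0,0,0,1],[1.4,-1.4,0,0,0,0,1],[1.4,-1.4,0,0,0,0,1]],
  ],
)

```text
time_s: 12.8
ee_pos: [0.5771, 0.0047, 0.1451]
eef_rot: [3.14, -0.0, 1.103]
force: [6.1, -2.8, 0.3]
grip_width: 0.0085
grip_force: 44.9
```

```bash
python3 -c "
from h import *
avg()"
```

```text
AVG ly -0.66 Fy -4.35
```

Call:
arm_command(
  plan=[
    [[0.4,-0.3,0,0,0,0,1],[0.7,-0.7,0,0,0,0,1],[1.1,-1.0,0,0,0,0,1],[1.4,-1.4,0,0,0,0,1],[1.4,-1.4,0,0,0,0,1]],
  ],
)

```text
time_s: 13.5
ee_pos: [0.5765, 0.0066, 0.1451]
eef_rot: [3.14, -0.0, 1.103]
force: [7.2, -1.6, 0.4]
grip_width: 0.0085
grip_force: 44.9
```

```bash
python3 -c "
from h import *
avg()"
```

```text
AVG ly 1.32 Fy -4.36
```

Call:
arm_command(
  plan=[
    [[0.4,-0.3,0,0,0,0,1],[0.7,-0.7,0,0,0,0,1],[1.1,-1.0,0,0,0,0,1],[1.4,-1.4,0,0,0,0,1],[1.4,-1.4,0,0,0,0,1]],
  ],
)

```text
time_s: 14.2
ee_pos: [0.576, 0.0084, 0.1451]
eef_rot: [3.14, -0.0, 1.103]
force: [6.8, -3.3, -0.3]
grip_width: 0.0085
grip_force: 44.9
```

```bash
python3 -c "
from h import *
avg();im,d=cams.camera('side');np.savez('side5.npz',im=im,d=d);cv2.imwrite('pics/c5.png',cv2.resize(im[200:260,265:325],None,fx=8,fy=8,interpolation=cv2.INTER_CUBIC))"
```

```text
AVG ly 3.22 Fy -4.87
```

View pics/c5.png

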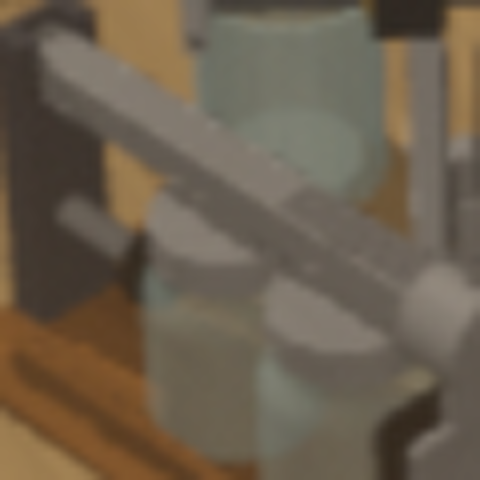

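The far jar (crop left edge x≈148) now covers most of the stop tip (130,270), so contact is close.

Call:
arm_command(
  plan=[
    [[0.4,-0.3,0,0,0,0,1],[0.7,-0.7,0,0,0,0,1],[1.1,-1.0,0,0,0,0,1],[1.4,-1.4,0,0,0,0,1],[1.4,-1.4,0,0,0,0,1]],
  ],
)

```text
time_s: 14.95
ee_pos: [0.5755, 0.01, 0.1451]
eef_rot: [3.139, 0.0, 1.102]
force: [8.5, -4.9, -1.4]
grip_width: 0.0083
grip_force: 44.8
```

```bash
python3 -c "
from h import *
avg()"
```

```text
AVG ly 4.86 Fy -7.78
```

Call:
arm_command(
  plan=[
    [[0.4,-0.3,0,0,0,0,1],[0.7,-0.7,0,0,0,0,1],[1.1,-1.0,0,0,0,0,1],[1.1,-1.0,0,0,0,0,1]],
  ],
)

```text
time_s: 15.55
ee_pos: [0.5752, 0.0112, 0.1451]
eef_rot: [3.139, 0.0, 1.102]
force: [9.3, -7.5, -0.5]
grip_width: 0.0087
grip_force: 44.8
```

```bash
python3 -c "
from h import *
avg()"
```

```text
AVG ly 6.09 Fy -9.48
```

Call:
arm_command(
  plan=[
    [[0.7,0,0,0,0,0,1],[1.1,0.3,0,0,0,0,1],[1.4,-0.1,0,0,0,0,1],[1.8,-0.4,0,0,0,0,1],[2.1,-0.7,0,0,0,0,1],[2.5,-1.1,0,0,0,0,1],[2.8,-1.4,0,0,0,0,1],[3.1,-1.6,0,0,0,0,1],[3.1,-1.6,0,0,0,0,1]],
  ],
)

```text
time_s: 16.65
ee_pos: [0.5746, 0.0139, 0.145]
eef_rot: [3.14, 0.002, 1.102]
force: [5.7, -11.0, 1.1]
grip_width: 0.0087
grip_force: 44.8
```

```bash
python3 -c "
from h import *
st();avg(6)"
```

```text
t 16.65 lx -0.35 ly 8.82 z 145.03 yaw 1.102 | Fx 2.32 Fy -12.18 Fz 1.12 Mz 0.022 g 44.8
AVG ly 8.81 Fy -12.63
```

Call:
arm_command(
  plan=[
    [[0,0,0.3,0,0,0.12,1],[0,0,0.7,0,0,0.24,1],[0,0,1.0,0,0,0.36,1],[0,0,1.3,0,0,0.48,1],[0,0,1.7,0,0,0.6,1],[0,0,2.1,0,0,0.74,1],[0,0,2.1,0,0,0.74,1]],
  ],
)

```text
time_s: 17.65
ee_pos: [0.5741, 0.0143, 0.1429]
eef_rot: [3.14, 0.001, 0.357]
force: [0.9, -8.7, 4.3]
grip_width: 0.0083
grip_force: 45.0
```

```bash
python3 -c "
from h import *
st();avg(3)"
```

```text
t 17.65 lx -0.73 ly 9.39 z 142.91 yaw 0.357 | Fx -1.65 Fy -8.57 Fz 4.28 Mz -0.154 g 45.0
AVG ly 9.39 Fy -8.29
```

Call:
arm_command(
  plan=[
    [[0,0,0.3,0,0,0.12,1],[0,0,0.7,0,0,0.24,1],[0,0,1.0,0,0,0.36,1],[0,0,1.3,0,0,0.48,1],[0,0,1.7,0,0,0.6,1],[0,0,1.9,0,0,0.68,1],[0,0,1.9,0,0,0.68,1],[0,0,1.9,0,0,0.68,1]],
  ],
)

```text
time_s: 18.6
ee_pos: [0.5744, 0.0142, 0.1413]
eef_rot: [3.14, -0.001, -0.318]
force: [1.2, -9.2, 4.9]
grip_width: 0.0086
grip_force: 44.9
```

```bash
python3 -c "
from h import *
st();avg(3)"
```

```text
t 18.60 lx -0.47 ly 9.22 z 141.33 yaw -0.318 | Fx -1.48 Fy -9.17 Fz 4.85 Mz 0.071 g 44.9
AVG ly 9.22 Fy -9.31
```

Call:
arm_command(
  plan=[
    [[0.4,0.5,0,0,0,0,1],[0.7,1.1,0,0,0,0,1],[0.7,1.1,0,0,0,0,1],[0.7,1.1,0,0,0,0,1]],
  ],
)

```text
time_s: 19.15
ee_pos: [0.5745, 0.0139, 0.1413]
eef_rot: [3.141, 0.0, -0.317]
force: [-0.5, -2.5, 6.9]
grip_width: 0.0087
grip_force: 44.9
```

```bash
python3 -c "
from h import *
st();avg(4)"
```

```text
t 19.15 lx -0.46 ly 8.89 z 141.28 yaw -0.317 | Fx -1.16 Fy -2.29 Fz 6.89 Mz -0.005 g 44.9
AVG ly 8.91 Fy -2.98
```

Locked at the notch, about 140 mm from the start, with the screw angle at the tight stop. I'll open and withdraw upward.

Call:
arm_command(
  plan=[
    [[0,0,0,0,0,0,0.3],[0,0,0,0,0,0,-0.2],[0,0,0,0,0,0,-0.2],[0,0,0,0,0,0,-0.2],[0,0,0,0,0,0,-0.2],[0,0,-30,0,0,0,-0.2],[0,0,-70,0,0,0,-0.2],[0,0,-110,0,0,0,-0.2],[0,0,-110,0,0,0,-0.2],[0,0,-110,0,0,0,-0.2]],
  ],
)

```text
time_s: 20.35
ee_pos: [0.5748, 0.0143, 0.2511]
eef_rot: [-3.141, -0.001, -0.317]
force: [-0.0, -0.6, -0.0]
grip_width: 0.0564
grip_force: 0.0
```

```bash
python3 - <<'E'
from meas import *
st()
im,d=cams.camera('side');np.savez('side6.npz',im=im,d=d);cv2.imwrite('pics/c6.png',cv2.resize(im[170:320,245:395],None,fx=4,fy=4,interpolation=cv2.INTER_CUBIC))
P=cloud("side",dict(im=im,d=d));y=np.array([-np.sin(.2905),np.cos(.2905),0]);L=(P-[.5775,.0055,0])@np.c_[[y[1],-y[0],0],y,[0,0,1]]
h=(abs(L[...,0])<.03)&(abs(L[...,1])<.06)&(P[...,2]>.148)&(P[...,2]<.18)
A=P[h];vx,vy,_,_=cv2.fitLine(A[:,:2].astype(np.float32),cv2.DIST_L2,0,.01,.01).ravel();print("plate ang",np.arctan2(vy,vx),len(A),"local",L[h].mean(0).round(4))
E
```

```text
t 20.35 lx -0.07 ly 9.21 z 251.06 yaw -0.317 | Fx -0.20 Fy -0.58 Fz -0.00 Mz 0.003 g 0.0
plate ang -0.3025398 130 local [-0.0017  0.0052  0.1617]
```

View pics/c6.png

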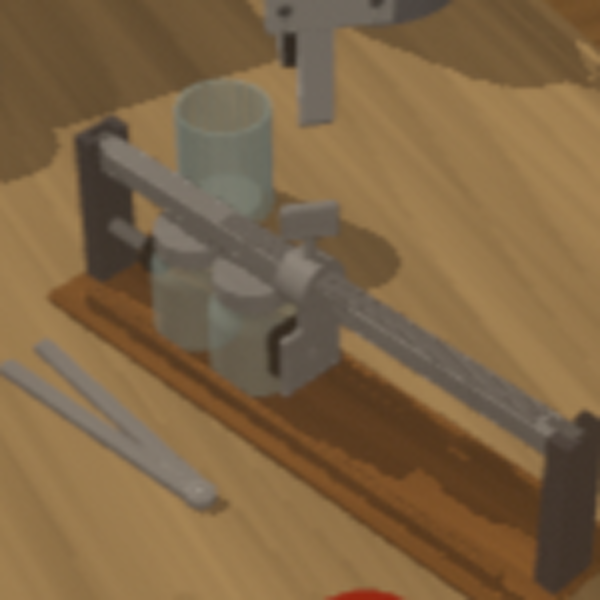

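The jars stand upright, held between the stop tip (crop (147,250)) and the buffer (283,345). The plate is back at its tight angle (−0.30 rad against −0.31 expected), and the gripper is clear of everything. Handing in.

```bash
python3 -c "
from station import ctrl
print(ctrl.hand_in())"
```

```text
the job is handed in; nothing more can be done
None
```

I loosened the screw without shifting the collar, slid the collar until the jars were held against the end stop, retightened the screw fully and handed the job in. From wrist force and buffer travel I estimate the push at about 9–10 N: above the 7 N target but inside the 3–11.5 N band, because the next notch back would have given only about 4 N.

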